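# Clamp a deep-well plate on the shaker with its cam-lever bolt

### The arm

A 6-joint arm with a two-finger parallel gripper is mounted at the origin on the work surface; the furniture and walls round the work are solid. World frame = base frame: x ahead of the robot, y to its left, z up, the work surface at z = 0. Lengths are in mm, angles in rad, forces in N, time in s.
With the tool pointing down it reaches from about 275 to 750 mm from the base axis. Payload 10.2 kg.
Tool frame: the origin (TCP) lies at the very end of the fingers, on their centre line; the grasp point (between the pads) lies 19 mm behind it; z points along the fingers, y is the line along which they close (so a half turn about z gives the same grasp; the last joint's range is limited). The gripper opens to 85 mm and grips with 20 to 120 N. Pads are 22 mm wide; open, the fingers measure 114 mm over their backs; the gripper's body (76 mm by 85 mm) begins 54 mm behind the grasp point. The pads swing forward as they close: fully open they stand 13 mm farther back than shut.
Start: joints at [-1.383, 0.313, 1.498, -0, 1.331, -0.223], TCP at [209.643, -481.332, 231.294] pointing down, gripper open.
Joint ranges: [-2.94, 2.94], [-0.97, 2.17], [0.19, 2.56], [-1.23, 4.37], [0.02, 3.11], [-2.88, 2.88]. Speed limits (rad/s): [2.39, 2.39, 3.01, 3.14, 3.14, 3.14].

### API

Orientations are given as a unit quaternion [w, x, y, z].
In Python, from rig import ctrl gives the robot as it stands.
- The arm moves only by the tool step_arm, never from a script. Its argument "increments" is a list of rows, each a list of 3 entries, a list of its own where there are three numbers: the shift along the tool's x, y, z in cm, then the turn, a rotation vector about the tool's x, y, z in degrees, then the opening in per cent of the stroke, from 0 (shut) to 100 (fully open). A call has 1 to 8 rows; each row is the pose to reach, as a shift and turn from the pose commanded when the call began, along the tool's axes at that moment; what a row does not reach only later rows make up. A row lasts 1/8 s, in which the tool goes at most 62.5 mm and 10.7 degrees, less where a joint would pass 70% of its speed; a pose out of reach is approached as far as the arm can. A call with a gripper value outside its range is refused whole. The fingers move at their own pace and stop on an object; "squeeze" is the grip in N (left out, the last holds). Time passes only in rows, so rows that repeat a pose let the fingers close. It gives the time, the measured TCP pose, the force, the opening and the grip force at its end, in the units of the state.
- ctrl.sense(): the state, without advancing time (a new reading comes with each control period).
- ctrl.capture(name): name is "scene" or "top" or "wrist"; returns a dict with "img" (400x640x3 uint8, red, green, blue), "fx", "fy", "cx", "cy" (pixels), "extrinsics" (4x4, takes a point from camera to world coordinates). Camera axes: x right, y down, z forward; pixel columns grow to the right and rows downward; lengths in mm; the calibration is good to about 2 mm. The wrist camera is an equidistant fisheye: a pixel r from the principal point sees the ray r / f radians off the axis. A picture is of the moment at which its call begins. There is no depth.
- ctrl.finish_job(): hands the job in; it is judged then, once.
The state is a dict: "time_s": time; "joints": joint angles; "dq": joint speeds; "tau": joint torques, N m; "eef_pos": TCP position; "ee_rot": TCP orientation; "force": force on the tool from outside, world axes, zero at the start; "wrist_torque": the same for the moment, N m; "grip_width": opening from 0.0 (shut) to 1.0 (fully open); "grip_force": force on a finger pad.
Only numpy, scipy, OpenCV 4.12 (cv2) and the standard library are available. Lean on these libraries where they do the work, as an engineer would, in place of code of your own. Each camera call takes 0.05 s, during which the arm holds its last target. There are 200 camera calls.

### The job

Secure the deep-well plate on the shaker ready for a run: slide the clamp bar up until the plate is held flat against the fence with no gap, then, with the bolt's lever standing up, screw the bolt in clockwise until it is snug, and finally fold the lever fully down so that it lies level along the bar. Keep the plate flat on the platform throughout and leave the other things on the bench where they are.

Things in the scene. Friction and masses are not known exactly. Their poses are not given: they have to be found in the camera images.
- shaker: White bench microplate shaker, off, fixed: 200x196 mm, aluminium platform on top (82 mm above the bench) with one straight slot along its middle and a low upright fence (170 mm long, top 110 mm above the bench) across one edge. Origin: centre of its footprint, on the bench. x points along the slot from the control panel to the fence, y along the fence, z up.
- fence_face (a point): Middle of the fence's rubber face, 88 mm along the shaker's x from its origin, 97 mm above the bench; axes parallel to the shaker's. The plate's long side ends up flat against this face.
- well_plate: White deep-well plate with a grid of square wells, loose on the platform between bar and fence: 85.5 mm along its x, 127.5 mm along its y, 44 mm tall, 0.11 to 0.22 kg. Origin: centre of its underside. It starts 4 to 14 mm short of the fence and a little askew.
- clamp_bar (a joint): Slide of the clamp bar along the shaker's x, in m: 0 = farthest from the fence, grows towards it; about 0.0525 when the plate is held between bar and fence with no gap. Takes 1 to 2 N, 2 to 3 N with the plate; pushing on carries the plate to the fence and squares it. The bar slides freely, either way, until the bolt begins to grip it at about 2.6 rad.
- bar_face (a point): Middle of the rubber face of the aluminium clamp bar that meets the plate, 17 mm from the bolt's axis; axes parallel to the shaker's. The bar lies across the platform: 28 mm wide plus 3 mm rubber, 156 mm long, 22 mm tall, top 104.5 mm above the bench; the bolt stands in its middle.
- bolt (a joint): Turn of the clamp bolt in rad; clockwise from above = screwing in = growing. 0 = backed out, 4.2 = snug, a firm stop with the steel head down on the bar. Starts at 0.5 to 1.6 with a gap of 3 to 5 mm under the head, which sinks 1.27 mm per rad. Takes about 0.1 N m; stays where left. Grip the upright lever from above and turn, in several grasps.
- bolt_head (a point): Underside of the bolt's round steel head (33 mm across), on the bolt's vertical axis; turns with the bolt. z up; x is the horizontal direction in which the lever folds; y lies along the lever's pivot pin. When snug, x points along the bar to the shaker's -y side.
- lever (a joint): Fold of the bolt's lever in rad: 0 = upright, in line with the bolt (so it starts); grows as it folds down towards bolt_head's x; 1.57 = closed, level above the bar. Stiff pivot: about 0.16 N m, up to 0.2 N m when the bolt is snug; stays where it is left.
- lever_pivot (a point): Lever's pivot pin, 20.5 mm above the underside of the bolt's head, on the bolt's axis; 125 mm above the bench when snug. Turns with the lever: z points along the lever to its tip, y along the pin.
- lever_tip (a point): Rounded free end of the black lever, 82 mm from the pivot along it. The lever is 12 mm thick (along bolt_head's x while upright) and 20 mm wide (along y), smooth from 20 to 82 mm beyond the pivot; below that is the steel fork, 30 mm across along y.
- sample_cup: Bystander: screw-top sample cup, 62 mm across, 68 mm tall; origin under its centre; leave it where it is.
- dropper_bottle: Bystander: small dropper bottle, 34 mm across, 102 mm tall; origin under its centre; leave it where it is.
- timer: Bystander: bench timer lying flat, 62x66x18 mm; origin under its centre; leave it where it is.

How it is judged:
By the outcome, as a careful person would: the job done as asked, in the order asked, and still so for the second after the job is handed in, with the robot touching nothing.
It also fails if it takes over 59 s, if anything falls off the work surface, if the arm or the gripper's body presses on something with over 40 N, if the wrist force passes 120 N, or if a joint passes its speed limit or range.

## Working session

There is one attempt and no reset: what is moved stays moved. The work goes in short steps, Python scripts to look and compute and a tool call to move; the robot and the scene stay as the last step left them, time stands still between calls to the robot, and variables do not carry over. Pictures are saved under pics/ and viewed, at most 12 in all, crops included, and the job is handed in when it is done.

Besides the shell and the picture viewer there is one more tool, called as name(argument=value, ...) on one line, values as JSON. step_arm: Moves the arm, as the interface text tells. Its arguments: {"type":"object","properties":{"increments":{"type":"array"},"squeeze":{"type":"number"}},"required":["increments"]}

```bash
mkdir -p pics; ls; python3 - <<'E'
from rig import ctrl
import cv2,numpy as np,pickle
d={}
for n in("scene","top"):
    c=ctrl.capture(n);d[n]=c
    cv2.imwrite(f"pics/{n}0.png",c["img"][...,::-1])
    print(n,c["fx"],c["fy"],c["cx"],c["cy"],np.round(c["extrinsics"],3).tolist())
pickle.dump(d,open("cams0.pkl","wb"))
print(ctrl.sense())
E
```

```text
pics
scene 517.5186403588702 517.5186403588702 327.82972046240394 187.1848362651792 [[0.778, -0.288, 0.558, -172.141], [-0.627, -0.326, 0.707, -939.081], [-0.022, -0.9, -0.434, 670.93], [0.0, 0.0, 0.0, 1.0]]
top 380.51039606136186 380.51039606136186 321.1033653632833 195.43418373795896 [[0.022, -0.999, 0.04, 459.779], [-1.0, -0.023, -0.009, -73.475], [0.01, -0.04, -0.999, 975.962], [0.0, 0.0, 0.0, 1.0]]
{'time_s': 0.1, 'joints': array([-1.38338422e+00,  3.13393753e-01,  1.49831135e+00, -2.77483701e-05,
        1.33101933e+00, -2.23469923e-01]), 'dq': array([ 0.00184548, -0.00169258, -0.00224568,  0.00053801, -0.00065411,
       -0.00059991]), 'tau': array([ 2.05400916e-03, -4.12899578e+01, -2.60141855e+01, -2.01747989e-04,
        3.02082328e-03, -3.35248309e-06]), 'eef_pos': array([ 209.60169723, -481.10701127,  230.81118883]), 'ee_rot': array([-5.66044496e-04,  9.78970282e-01,  2.04002122e-01, -3.27131192e-06]), 'force': array([-0.19448926, -0.54810486, -0.11585902]), 'wrist_torque': array([-0.0067649 , -0.07478799, -0.02679847]), 'grip_force': 0.0, 'grip_width': 1.0014342947948143}
```

View pics/scene0.png

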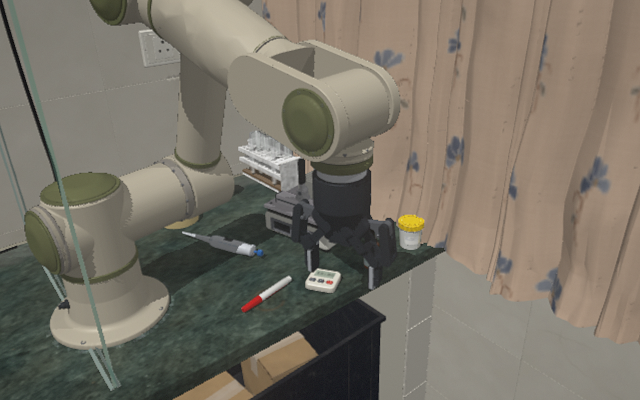

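View pics/top0.png

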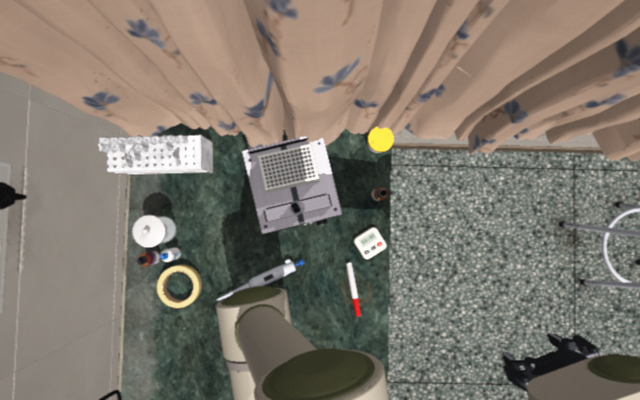

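The scene view is blocked by the arm. In the top view the shaker is around (293,185), with the fence at the far side (image top) and the bar at about (296,208) with the bolt in its middle. I'll enlarge that area.

```bash
python3 - <<'E'
import cv2,pickle
d=pickle.load(open("cams0.pkl","rb"))["top"]["img"][...,::-1]
c=d[128:240,235:350]
cv2.imwrite("pics/topcrop.png",cv2.resize(c,None,fx=5,fy=5,interpolation=cv2.INTER_CUBIC))
E
```

```text
(no output)
```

View pics/topcrop.png

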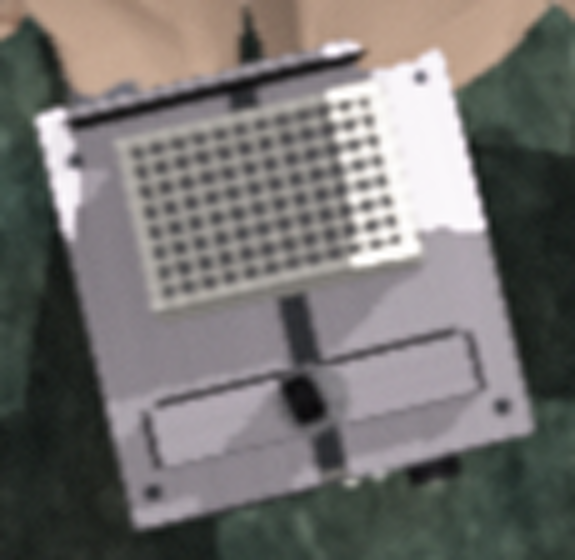

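```bash
cat > h.py <<'E'
import numpy as np,cv2
def ray(c,px):
    px=np.atleast_2d(np.asarray(px,float))
    return np.c_[(px-[c["cx"],c["cy"]])/[c["fx"],c["fy"]],np.ones(len(px))]@c["extrinsics"][:3,:3].T, c["extrinsics"][:3,3]
def fray(c,px):  # fisheye
    v=(np.atleast_2d(np.asarray(px,float))-[c["cx"],c["cy"]])/c["fx"]
    r=np.linalg.norm(v,axis=1,keepdims=True)+1e-12
    return np.c_[v/r*np.sin(r),np.cos(r)]@c["extrinsics"][:3,:3].T, c["extrinsics"][:3,3]
def onz(rt,z):
    d,o=rt; return o+d*((z-o[2])/d[:,2])[:,None]
def fpix(c,P):
    q=(np.atleast_2d(P)-c["extrinsics"][:3,3])@c["extrinsics"][:3,:3]
    th=np.arctan2(np.hypot(q[:,0],q[:,1]),q[:,2]); n=q[:,:2]/np.linalg.norm(q[:,:2],axis=1,keepdims=True)
    return n*th[:,None]*c["fx"]+[c["cx"],c["cy"]]
E
python3 - <<'E'
import pickle,numpy as np
from h import *
c=pickle.load(open("cams0.pkl","rb"))["top"]
f=lambda l,z:np.round(onz(ray(c,np.array(l)/5.+[235,128]-0.4),z)[:,:2],1)
P=f([(38,115),(440,52),(535,432),(135,527)],82);print("plat",P.tolist(),P.mean(0))
F=f([(75,124),(362,54)],110);print("fence",F.tolist(),F.mean(0))
B=f([(145,405),(462,330),(485,390),(160,467)],104.5);print("bar",B.tolist(),B.mean(0))
W=f([(113,140),(378,80),(422,256),(155,310)],126);print("plate",W.tolist(),W.mean(0))
print("lever",f([(302,397)],200))
for q in (P,F,B,W):
    v=q[1]-q[0]; print(np.degrees(np.arctan2(v[1],v[0])),np.linalg.norm(v))
E
```

```text
plat [[597.4, 106.4], [631.9, -82.4], [453.4, -131.0], [404.8, 55.2]] [521.875 -12.95 ]
fence [[589.4, 83.8], [624.7, -46.4]] [607.05  18.7 ]
bar [[461.9, 49.0], [499.5, -95.1], [472.2, -106.3], [433.8, 41.4]] [466.85 -27.75]
plate [[580.2, 63.7], [610.1, -54.4], [531.3, -76.0], [504.3, 42.7]] [556.475  -6.   ]
lever [[466.3 -28.2]]
-79.64442095940773 191.9262618820051
-74.83055855762527 134.90044477317338
-75.3758888702371 148.9247125228046
-75.79265676341782 121.82618766094586
```

step_arm(increments=[[[5, -4, -3], [0, 0, 3], 100], [[10, -8, -6], [0, 0, 9], 100], [[15, -12, -8.9], [0, 0, 9], 100], [[20, -16, -8.9], [0, 0, 9], 100], [[25, -20, -8.9], [0, 0, 9], 100], [[30, -24, -8.9], [0, 0, 9], 100], [[35, -28, -8.9], [0, 0, 9], 100], [[38.7, -31.2, -8.9], [0, 0, 9], 100]])

```text
time_s: 1.1
eef_pos: [433.7, -52.2, 320.2]
ee_rot: [0.0, 0.992, 0.126, 0.0]
force: [-0.3, -1.3, -0.3]
grip_width: 1.002
grip_force: 0.0
```

step_arm(increments=[[[0, 0, 0], [0, 0, 0], 100], [[0, 0, 0], [0, 0, 0], 100], [[0, 0, 0], [0, 0, 0], 100]])

```text
time_s: 1.48
eef_pos: [432.8, -55.4, 320.2]
ee_rot: [0.0, 0.992, 0.125, -0.0]
force: [0.7, -1.3, -0.2]
grip_width: 1.003
grip_force: 0.0
```

```bash
python3 - <<'E'
from rig import ctrl
import cv2,numpy as np,pickle
d={}
for n in("scene","wrist"):
    c=ctrl.capture(n);d[n]=c
    print(n,c["fx"],c["cx"],c["cy"],np.round(c["extrinsics"],2).tolist())
pickle.dump(d,open("cams1.pkl","wb"))
s=ctrl.sense();print(s["time_s"],s["eef_pos"],s["ee_rot"],s["joints"])
a=d["scene"]["img"][120:270,200:440];b=d["wrist"]["img"]
cv2.imwrite("pics/w1.png",b[...,::-1])
E
```

```text
scene 517.5186403588702 327.82972046240394 187.1848362651792 [[0.78, -0.29, 0.56, -172.14], [-0.63, -0.33, 0.71, -939.08], [-0.02, -0.9, -0.43, 670.93], [0.0, 0.0, 0.0, 1.0]]
wrist 309.70691628693146 319.5877242092558 203.78453494205704 [[0.25, -0.92, -0.31, 513.21], [-0.97, -0.24, -0.08, -35.73], [0.0, 0.32, -0.95, 462.9], [0.0, 0.0, 0.0, 1.0]]
1.575 [432.90730496 -55.30466707 320.29830139] [3.33765000e-05 9.92109313e-01 1.25375877e-01 4.77680355e-06] [-3.96773473e-01  6.00928321e-02  1.57335070e+00 -5.31840168e-05
  1.50810753e+00  9.22612808e-01]
```

View pics/w1.png

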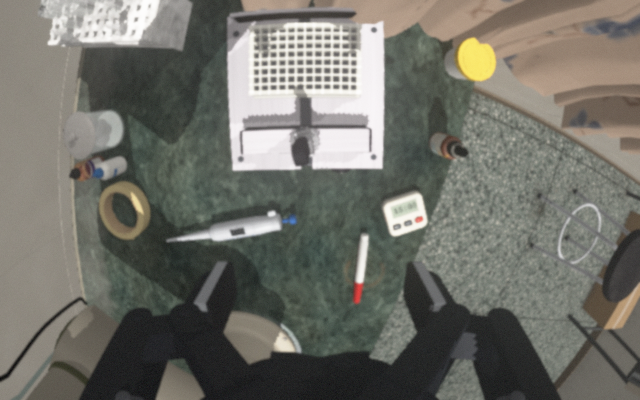

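The wrist view shows the shaker nearly square to the tool: plate at about (305,57), bar at about (305,140), bolt and lever at about (302,150). I'll crop in on these for measurement.

```bash
python3 - <<'E'
import cv2,pickle
d=pickle.load(open("cams1.pkl","rb"))["wrist"]["img"][...,::-1]
cv2.imwrite("pics/w1c.png",cv2.resize(d[5:180,220:395],None,fx=3.4,fy=3.4,interpolation=cv2.INTER_CUBIC))
E
```

```text
(no output)
```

View pics/w1c.png

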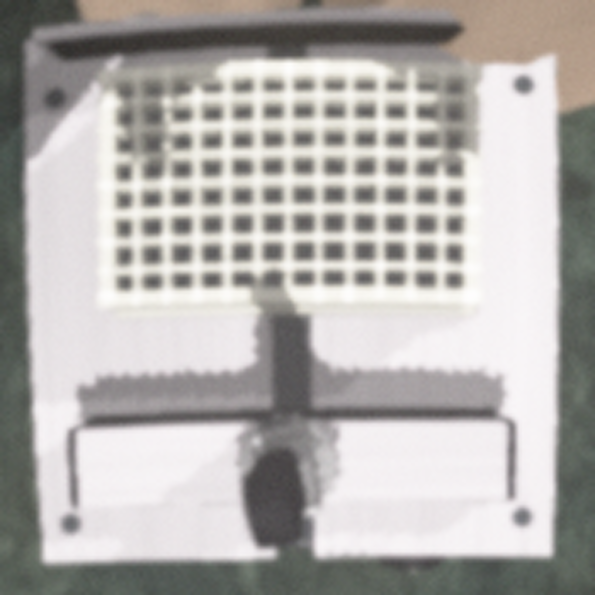

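```bash
python3 - <<'E'
import pickle,numpy as np,cv2
from h import *
c=pickle.load(open("cams1.pkl","rb"))["wrist"]
t=lambda l:np.array(l,float)/3.4+[220,5]-0.35
f=lambda l,z:onz(fray(c,t(l)),z)[:,:2]
S=f([(55,98),(524,84),(522,517),(70,524)],82.);print("screws",S.round(1).tolist(),S.mean(0))
F=f([(75,427),(515,417)],104.5);v=F[0]-F[1];yaw=np.degrees(np.arctan2(v[1],v[0]))-90
print("bar",F.round(1).tolist(),np.linalg.norm(v),yaw)
for q in(S[0]-S[1],S[3]-S[2],):print(np.degrees(np.arctan2(q[1],q[0]))-90)
u=np.array([np.cos(np.radians(yaw)),np.sin(np.radians(yaw))]);ax=F.mean(0)-14*u;print("axis",ax)
W=f([(98,303),(480,303)],126.);print("plate near",W.round(1).tolist(),((W-S.mean(0))@u))
print("axis in shaker",(ax-S.mean(0))@u,(ax-S.mean(0))@[-u[1],u[0]])
for z in(105,125,150,190,205,211):print(z,((fpix(c,[*ax,z])-[220,5])*3.4).round(0))
# lever mask
m=(c["img"].max(2)<70).astype(np.uint8);m[:,:285]=0;m[:,315:]=0;m[:134]=0;m[172:]=0
k=cv2.findContours(m,cv2.RETR_EXTERNAL,cv2.CHAIN_APPROX_NONE)[0];k=max(k,key=cv2.contourArea)[:,0]
for y in range(k[:,1].min(),k[:,1].max()+1,2):
    x=k[k[:,1]==y][:,0];print(y,x.min(),x.max(),end="; ")
E
```

```text
screws [[576.1, 86.2], [620.4, -76.2], [465.3, -118.0], [421.4, 44.5]] [520.82302397 -15.8827098 ]
bar [[460.9, 44.9], [501.0, -101.0]] 151.23010593903007 15.371411876994344
15.269408932698823
15.10892486986377
axis [467.48451352 -31.7547752 ]
plate near [[505.2, 41.4], [534.1, -76.3]] [ 0.07612376 -3.24680995]
axis in shaker -55.63776221498149 -1.1655785406050327
105 [[293. 458.]]
125 [[290. 465.]]
150 [[286. 476.]]
190 [[279. 497.]]
205 [[276. 506.]]
211 [[274. 510.]]
147 305 305;
```

The lever is an elongated dark shape at crop (275,500), with its long side close to the slot direction. I'll look from right above it.

step_arm(increments=[[[-4.1, -1.3, 4], [0, 0, 0.8], 70], [[-4.1, -1.3, 8], [0, 0, 0.8], 60], [[-4.1, -1.3, 8], [0, 0, 0.8], 60], [[-4.1, -1.3, 8], [0, 0, 0.8], 60]])

```text
time_s: 2.08
eef_pos: [391.0, -52.6, 241.8]
ee_rot: [0.001, 0.993, 0.119, 0.001]
force: [0.4, -0.1, 1.3]
grip_width: 0.603
grip_force: 0.0
```

```bash
python3 - <<'E'
from rig import ctrl
import cv2,numpy as np,pickle
from h import *
c=ctrl.capture("wrist");pickle.dump(c,open("cams2.pkl","wb"))
s=ctrl.sense();print(s["time_s"],s["eef_pos"],s["ee_rot"],c["extrinsics"][:3,3])
p=fpix(c,[[467.5,-31.8,z] for z in(105,129,211)]);print(p)
x,y=p[2].astype(int);x0,y0=max(x-60,0),max(y-60,0);print(x0,y0)
cv2.imwrite("pics/w2c.png",cv2.resize(c["img"][y0:y0+120,x0:x0+120,::-1],None,fx=5,fy=5,interpolation=cv2.INTER_CUBIC))
E
```

```text
2.125 [391.10575531 -52.50949351 241.87510599] [6.87549078e-04 9.92847469e-01 1.19382362e-01 1.13255542e-03] [471.30616    -33.77358305 384.60141837]
[[315.69008139 106.52427123]
 [315.39225535 106.86069938]
 [313.75492286 108.71278634]]
253 48
```

View pics/w2c.png

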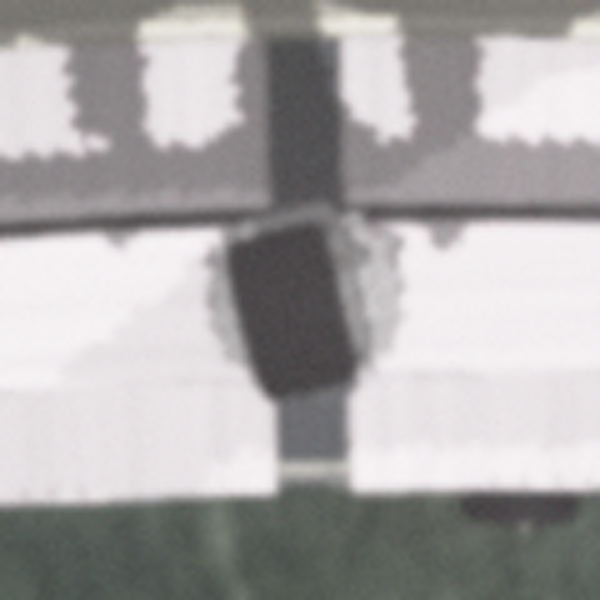

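```bash
python3 - <<'E'
import pickle,numpy as np
from h import *
c=pickle.load(open("cams2.pkl","rb"))
t=lambda l:np.array(l,float)/5+[253,48]-0.4
f=lambda l,z:onz(fray(c,t(l)),z)[:,:2]
T=f([(230,245),(320,222),(355,375),(272,400)],211);print(T.round(1).tolist(),T.mean(0))
a=(T[0]+T[1]-T[2]-T[3])/2;print("long",np.linalg.norm(a),np.degrees(np.arctan2(a[1],a[0])))
b=(T[0]+T[3]-T[1]-T[2])/2;print("short",np.linalg.norm(b),np.degrees(np.arctan2(b[1],b[0])))
H=f([(207,300),(407,300)],116);print("head",H,H.mean(0))
B=f([(0,238),(600,213)],104.5);print("bar face",B);v=B[0]-B[1];print(np.degrees(np.arctan2(v[1],v[0]))-90)
S=f([(307,260)],104.5);print(S)
E
```

```text
[[472.2, -22.1], [477.0, -31.1], [461.2, -38.9], [456.3, -30.6]] [466.67256978 -30.69165507]
long 17.822887193046324 27.399601541627124
short 9.931770493800817 119.19767407615483
head [[462.50731348 -14.03181945]
 [470.51516072 -47.27390234]] [466.5112371  -30.65286089]
bar face [[465.4117156   26.13297532]
 [494.89357686 -77.42945055]]
15.890444726014394
[[473.22637951 -28.85674443]]
```

Lever axis is at about (466.7, -30.7), its pin is at yaw 28°, so the bolt is at about 0.84 rad and needs about 193° clockwise. I'll turn the tool so the fingers close along the pin.

step_arm(increments=[[[2, 0, -0.8], [0, 0, -10], 60], [[5, -0.2, -0.8], [0, 0, -20], 60], [[7.9, -0.3, -0.8], [0, 0, -30], 60], [[7.9, -0.3, -0.8], [0, 0, -40], 60], [[7.9, -0.3, -0.8], [0, 0, -50], 60], [[7.9, -0.3, -0.8], [0, 0, -60], 60], [[7.9, -0.3, -0.8], [0, 0, -70], 60], [[7.9, -0.3, -0.8], [0, 0, -80], 60]])

```text
time_s: 3.12
eef_pos: [467.0, -30.5, 249.6]
ee_rot: [0.001, 0.682, 0.732, 0.0]
force: [-0.6, 0.1, -0.4]
grip_width: 0.602
grip_force: 0.0
```

step_arm(increments=[[[0, 0, 0], [0, 0, -10], 60], [[0, 0, 0], [0, 0, -20], 60], [[0, 0, 0], [0, 0, -24], 60], [[0, 0, 0], [0, 0, -24], 60], [[0, 0, 0], [0, 0, -24], 60]])

```text
time_s: 3.75
eef_pos: [466.6, -30.3, 248.9]
ee_rot: [0.0, 0.518, 0.856, 0.0]
force: [0.4, -0.7, -0.6]
grip_width: 0.6
grip_force: 0.0
```

```bash
cat > st.py <<'E'
from rig import ctrl
import numpy as np
s=ctrl.sense();w,x,y,z=s["ee_rot"]
yaw=np.degrees(2*np.arctan2(y,x));print("t",s["time_s"],"pos",s["eef_pos"].round(1),"yaw",yaw.round(1),"F",s["force"].round(1),"M",s["wrist_torque"].round(2),"grip",round(s["grip_width"],3),round(s["grip_force"],1),"j6",s["joints"][5].round(2),"q",s["ee_rot"].round(3))
u=np.array([np.cos(np.radians(yaw)),np.sin(np.radians(yaw))]);v=np.array([u[1],-u[0]])
def to(p):
    d=np.array(p)-s["eef_pos"];print("shift cm",np.round([d[:2]@u/10,d[:2]@v/10,-d[2]/10],2))
E
python3 -c "
from st import *
to([466.7,-30.7,158])"
```

```text
t 3.75 pos [466.6 -30.3 248.9] yaw 117.7 F [ 0.4 -0.7 -0.6] M [ 0.05 -0.02  0.03] grip 0.6 0.0 j6 -0.8 q [0.    0.518 0.856 0.   ]
shift cm [-0.04 -0.01  9.09]
```

step_arm(increments=[[[0, 0, 4.5], [0, 0, 0], 55], [[0, 0, 9.1], [0, 0, 0], 55], [[0, 0, 9.1], [0, 0, 0], 55], [[0, 0, 9.1], [0, 0, 0], 10], [[0, 0, 9.1], [0, 0, 0], 10], [[0, 0, 9.1], [0, 0, 0], 10], [[0, 0, 9.1], [0, 0, 0], 10], [[0, 0, 9.1], [0, 0, 0], 10]], squeeze=30)

```text
time_s: 4.75
eef_pos: [467.4, -30.6, 159.2]
ee_rot: [0.002, 0.517, 0.856, 0.0]
force: [0.3, 0.1, 7.4]
grip_width: 0.229
grip_force: 34.2
```

```bash
python3 -c "
from st import *
to(s['eef_pos']+10*np.array([.965,.262,0]))"
```

```text
t 4.75 pos [467.4 -30.6 159.2] yaw 117.7 F [0.3 0.1 7.4] M [-0.03  0.07 -0.02] grip 0.229 34.2 j6 -0.8 q [0.002 0.517 0.856 0.   ]
shift cm [-0.22  0.98 -0.  ]
```

step_arm(increments=[[[-0.1, 0.45, 0], [0, 0, 0], 10], [[-0.2, 0.9, 0], [0, 0, 0], 10], [[-0.3, 1.35, 0], [0, 0, 0], 10], [[-0.4, 1.8, 0], [0, 0, 0], 10], [[-0.5, 2.25, 0], [0, 0, 0], 10], [[-0.6, 2.7, 0], [0, 0, 0], 10], [[-0.7, 3.1, 0], [0, 0, 0], 10], [[-0.77, 3.43, 0], [0, 0, 0], 10]])

```text
time_s: 5.75
eef_pos: [501.1, -21.5, 159.2]
ee_rot: [0.002, 0.517, 0.856, 0.0]
force: [-1.4, -1.1, 7.0]
grip_width: 0.23
grip_force: 34.4
```

step_arm(increments=[[[-0.02, 0.1, 0], [0, 0, 0], 10], [[-0.05, 0.2, 0], [0, 0, 0], 10], [[-0.05, 0.2, 0], [0, 0, 0], 10]])

```text
time_s: 6.12
eef_pos: [503.1, -21.0, 159.2]
ee_rot: [0.002, 0.517, 0.856, 0.0]
force: [-1.0, -0.1, 7.0]
grip_width: 0.225
grip_force: 34.4
```

step_arm(increments=[[[-0.02, 0.1, 0], [0, 0, 0], 10], [[-0.05, 0.2, 0], [0, 0, 0], 10], [[-0.05, 0.2, 0], [0, 0, 0], 10]])

```text
time_s: 6.5
eef_pos: [505.0, -20.4, 159.2]
ee_rot: [0.002, 0.517, 0.856, 0.0]
force: [-1.3, -0.7, 7.8]
grip_width: 0.228
grip_force: 34.4
```

step_arm(increments=[[[-0.02, 0.1, 0], [0, 0, 0], 10], [[-0.05, 0.2, 0], [0, 0, 0], 10], [[-0.05, 0.2, 0], [0, 0, 0], 10]])

```text
time_s: 6.88
eef_pos: [507.0, -19.9, 159.2]
ee_rot: [0.002, 0.517, 0.856, 0.0]
force: [-0.9, -1.3, 7.4]
grip_width: 0.227
grip_force: 34.4
```

step_arm(increments=[[[-0.02, 0.1, 0], [0, 0, 0], 10], [[-0.05, 0.2, 0], [0, 0, 0], 10], [[-0.05, 0.2, 0], [0, 0, 0], 10]])

```text
time_s: 7.25
eef_pos: [509.0, -19.4, 159.2]
ee_rot: [0.002, 0.517, 0.856, 0.0]
force: [-2.1, -0.6, 7.8]
grip_width: 0.229
grip_force: 34.4
```

```bash
python3 - <<'E'
from st import *
import cv2,pickle
c=ctrl.capture("wrist");pickle.dump(c,open("cams3.pkl","wb"))
cv2.imwrite("pics/w3.png",c["img"][...,::-1])
E
```

```text
t 7.25 pos [509.  -19.4 159.2] yaw 117.7 F [-2.1 -0.6  7.8] M [-0.07  0.27 -0.04] grip 0.229 34.4 j6 -0.75 q [0.002 0.517 0.856 0.   ]
```

step_arm(increments=[[[-0.02, 0.1, 0], [0, 0, 0], 10], [[-0.04, 0.2, 0], [0, 0, 0], 10], [[-0.04, 0.2, 0], [0, 0, 0], 10]])

```text
time_s: 7.68
eef_pos: [511.0, -18.9, 159.2]
ee_rot: [0.002, 0.517, 0.856, 0.0]
force: [-1.2, -0.2, 7.0]
grip_width: 0.229
grip_force: 34.4
```

step_arm(increments=[[[-0.02, 0.1, 0], [0, 0, 0], 10], [[-0.04, 0.2, 0], [0, 0, 0], 10], [[-0.04, 0.2, 0], [0, 0, 0], 10]])

```text
time_s: 8.05
eef_pos: [512.6, -18.4, 159.2]
ee_rot: [0.001, 0.517, 0.856, -0.0]
force: [-2.2, -1.5, 8.6]
grip_width: 0.226
grip_force: 34.6
```

View pics/w3.png

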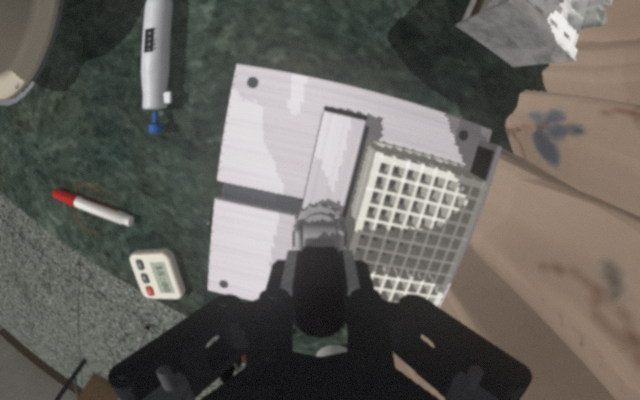

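The picture shows the gripper on the lever at (320,280), with the bar close to or touching the plate at (365,150) and the plate close to the fence at (480,165). I'll keep pushing until the force rises.

step_arm(increments=[[[-0.02, 0.1, 0], [0, 0, 0], 10], [[-0.04, 0.2, 0], [0, 0, 0], 10], [[-0.04, 0.2, 0], [0, 0, 0], 10]])

```text
time_s: 8.43
eef_pos: [513.2, -18.2, 159.1]
ee_rot: [-0.0, 0.517, 0.856, -0.002]
force: [-10.4, -4.7, 12.3]
grip_width: 0.234
grip_force: 35.6
```

step_arm(increments=[[[-0.02, 0.1, 0], [0, 0, 0], 10], [[-0.04, 0.2, 0], [0, 0, 0], 10], [[-0.04, 0.2, 0], [0, 0, 0], 10]])

```text
time_s: 8.8
eef_pos: [513.8, -18.0, 159.0]
ee_rot: [-0.002, 0.517, 0.856, -0.003]
force: [-18.1, -7.8, 16.4]
grip_width: 0.23
grip_force: 37.2
```

The plate met the fence at about x=512.7. I'll ease the push to a few newtons and start screwing in.

step_arm(increments=[[[0.05, -0.23, 0], [0, 0, 0], 10], [[0.05, -0.23, 0.0], [0, 0, 8], 10], [[0.05, -0.23, 0.03], [0, 0, 16], 10], [[0.05, -0.23, 0.05], [0, 0, 24], 10], [[0.05, -0.23, 0.07], [0, 0, 32], 10], [[0.05, -0.23, 0.09], [0, 0, 40], 10]])

```text
time_s: 9.55
eef_pos: [512.1, -18.2, 158.1]
ee_rot: [-0.0, 0.78, 0.626, -0.002]
force: [-15.3, -4.6, 15.4]
grip_width: 0.227
grip_force: 36.0
```

```bash
python3 -c "
from st import *"
```

```text
t 9.55 pos [512.1 -18.2 158.1] yaw 77.5 F [-15.3  -4.6  15.4] M [-0.89  3.03  0.1 ] grip 0.227 36.0 j6 -0.04 q [-0.     0.78   0.626 -0.002]
```

step_arm(increments=[[[-0.07, -0.13, 0.02], [0, 0, 10], 10], [[-0.07, -0.13, 0.04], [0, 0, 20], 10], [[-0.07, -0.13, 0.06], [0, 0, 30], 10], [[-0.07, -0.13, 0.09], [0, 0, 40], 10]])

```text
time_s: 10.05
eef_pos: [511.2, -17.9, 157.3]
ee_rot: [-0.0, 0.947, 0.321, -0.001]
force: [-10.2, 0.9, 13.7]
grip_width: 0.231
grip_force: 35.3
```

```bash
python3 -c "
from st import *"
```

```text
t 10.05 pos [511.2 -17.9 157.3] yaw 37.4 F [-10.2   0.9  13.7] M [0.27 2.08 0.08] grip 0.231 35.3 j6 0.65 q [-0.     0.947  0.321 -0.001]
```

step_arm(increments=[[[0, 0, 0.02], [0, 0, 10], 10], [[0, 0, 0.04], [0, 0, 20], 10], [[0, 0, 0.06], [0, 0, 30], 10]])

```text
time_s: 10.42
eef_pos: [511.3, -17.4, 156.6]
ee_rot: [-0.0, 0.998, 0.065, -0.001]
force: [-9.3, 3.5, 12.9]
grip_width: 0.231
grip_force: 35.1
```

step_arm(increments=[[[0, 0, 0.02], [0, 0, 10], 10], [[0, 0, 0.04], [0, 0, 20], 10], [[0, 0, 0.06], [0, 0, 30], 10], [[0, 0, 0.09], [0, 0, 40], 10]])

```text
time_s: 10.92
eef_pos: [511.6, -17.1, 155.8]
ee_rot: [-0.0, 0.96, -0.28, -0.001]
force: [-9.6, 3.8, 13.1]
grip_width: 0.228
grip_force: 35.1
```

```bash
python3 -c "
from st import *"
```

```text
t 10.925 pos [511.6 -17.1 155.8] yaw -32.6 F [-9.6  3.8 13.1] M [0.79 1.86 0.05] grip 0.228 35.1 j6 1.88 q [-0.     0.96  -0.28  -0.001]
```

step_arm(increments=[[[0, 0, 0.02], [0, 0, 10], 10], [[0, 0, 0.04], [0, 0, 20], 10], [[0, 0, 0.06], [0, 0, 30], 10], [[0, 0, 0.08], [0, 0, 36], 10], [[0, 0, 0.08], [0, 0, 38], 10], [[0, 0, 0.08], [0, 0, 38], 10]])

```text
time_s: 11.68
eef_pos: [511.7, -16.9, 155.1]
ee_rot: [-0.0, 0.818, -0.575, -0.001]
force: [-8.9, 5.1, 13.8]
grip_width: 0.229
grip_force: 35.2
```

```bash
python3 -c "
from st import *"
```

```text
t 11.675 pos [511.7 -16.9 155.1] yaw -70.3 F [-8.9  5.1 13.8] M [ 0.95  1.78 -0.01] grip 0.229 35.2 j6 2.53 q [-0.     0.818 -0.575 -0.001]
```

step_arm(increments=[[[0, 0, 0.01], [0, 0, 3], 10], [[0, 0, 0.01], [0, 0, 3], 10]])

```text
time_s: 11.92
eef_pos: [511.7, -16.9, 155.0]
ee_rot: [-0.0, 0.802, -0.597, -0.001]
force: [-8.9, 5.9, 14.1]
grip_width: 0.232
grip_force: 35.2
```

```bash
python3 -c "
from st import *"
```

```text
t 11.925 pos [511.7 -16.9 155. ] yaw -73.3 F [-8.9  5.9 14.1] M [ 0.99  1.84 -0.  ] grip 0.232 35.2 j6 2.59 q [-0.     0.802 -0.597 -0.001]
```

step_arm(increments=[[[0, 0, 0.01], [0, 0, 3], 10], [[0, 0, 0.01], [0, 0, 3], 10]])

```text
time_s: 12.18
eef_pos: [511.8, -17.0, 155.0]
ee_rot: [-0.0, 0.787, -0.617, -0.001]
force: [-7.9, 5.7, 14.9]
grip_width: 0.229
grip_force: 35.4
```

```bash
python3 -c "
from st import *"
```

```text
t 12.175 pos [511.8 -17.  155. ] yaw -76.2 F [-7.9  5.7 14.9] M [0.9  1.76 0.2 ] grip 0.229 35.4 j6 2.64 q [-0.     0.787 -0.617 -0.001]
```

step_arm(increments=[[[0, 0, 0], [0, 0, 3], 10], [[0, 0, 0], [0, 0, 3], 10]])

```text
time_s: 12.42
eef_pos: [512.0, -17.2, 155.0]
ee_rot: [-0.0, 0.77, -0.638, -0.0]
force: [-7.7, 4.5, 12.9]
grip_width: 0.23
grip_force: 42.1
```

```bash
python3 -c "
from st import *"
```

```text
t 12.425 pos [512.  -17.2 155. ] yaw -79.2 F [-7.7  4.5 12.9] M [0.65 1.62 0.46] grip 0.23 42.1 j6 2.69 q [-0.     0.77  -0.638 -0.   ]
```

Snug: the torque jumped at about yaw -76, as predicted. I'll relax, release and lift.

step_arm(increments=[[[0, 0, 0], [0, 0, -4], 10], [[0, 0, 0], [0, 0, -4], 50], [[0, 0, 0], [0, 0, -4], 50], [[0, 0, 0], [0, 0, -4], 50], [[0, 0, -4.5], [0, 0, -4], 50], [[0, 0, -9.5], [0, 0, -4], 50], [[-2, 0, -9.5], [0, 0, -4], 0], [[-4, 0, -9.5], [0, 0, -4], 0]])

```text
time_s: 13.42
eef_pos: [504.4, 22.4, 247.2]
ee_rot: [0.0, 0.792, -0.611, -0.001]
force: [-0.5, -0.1, 0.1]
grip_width: 0.08
grip_force: 0.0
```

```bash
python3 - <<'E'
from st import *
from h import *
import cv2,pickle
cs={n:ctrl.capture(n) for n in("wrist","top")};pickle.dump(cs,open("cams4.pkl","wb"))
c=cs["wrist"]
for z in(125,207):print(fpix(c,[512.3,-17.7,z]))
a=cv2.resize(c["img"][60:400,100:540],None,fx=1.2,fy=1.2)
b=cv2.resize(cs["top"]["img"][128:240,235:350],None,fx=2.3,fy=2.3,interpolation=cv2.INTER_CUBIC)
o=np.zeros((408,800,3),np.uint8);o[:a.shape[0],:a.shape[1]]=a[:, :800];o[:b.shape[0],530:530+b.shape[1]]=b
cv2.imwrite("pics/w4.png",o[...,::-1])
d=np.array([.262,-.965]);p=np.array([512.3,-17.7])-27*d;to([*p,185])
E
```

```text
t 13.425 pos [504.4  22.4 247.2] yaw -75.3 F [-0.5 -0.1  0.1] M [-0.07 -0.02 -0.01] grip 0.08 0.0 j6 2.7 q [ 0.     0.792 -0.611 -0.001]
[[322.1693312  152.36321019]]
[[323.41366432 174.03349013]]
shift cm [1.38 0.27 6.22]
```

View pics/w4.png

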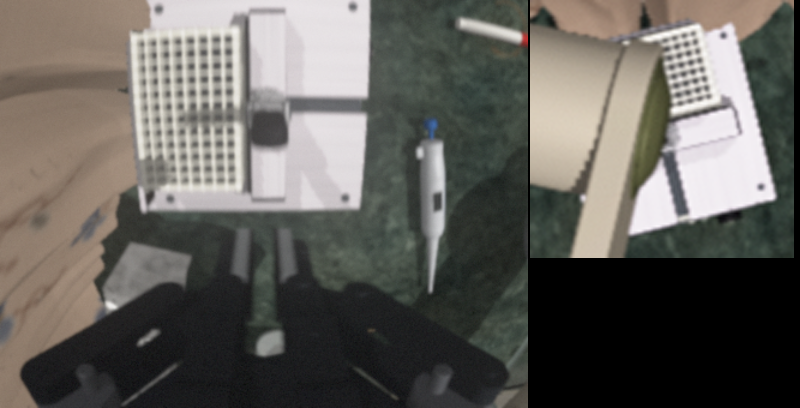

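The bar and plate lie flush against the fence, and the lever is upright at (268,125) in the crop, square to the bar. Next I'll position the closed fingers beside the lever and fold it along an arc.

step_arm(increments=[[[0.7, 0.27, 3], [0, 0, 0], 0], [[1.4, 0.27, 6.2], [0, 0, 0], 0], [[1.4, 0.27, 6.2], [0, 0, 0], 0], [[1.4, 0.27, 6.2], [0, 0, 0], 0]], squeeze=40)

```text
time_s: 14.02
eef_pos: [506.2, 7.3, 186.8]
ee_rot: [-0.0, 0.792, -0.611, 0.0]
force: [-0.6, 0.1, 0.9]
grip_width: 0.002
grip_force: 0.0
```

step_arm(increments=[[[1.0, 0, 0], [0, 0, 0], 0], [[1.8, 0, 0], [0, 0, 0], 0], [[2.57, 0, 0.05], [0, 0, 0], 0], [[2.57, 0, 0.05], [0, 0, 0], 0]])

```text
time_s: 14.52
eef_pos: [512.6, -18.3, 185.6]
ee_rot: [-0.0, 0.792, -0.611, 0.0]
force: [-0.0, 1.2, 0.1]
grip_width: 0.001
grip_force: 0.4
```

```bash
python3 -c "
from st import *"
```

```text
t 14.525 pos [512.6 -18.3 185.6] yaw -75.3 F [-0.   1.2  0.1] M [ 0.06 -0.05  0.07] grip 0.001 0.4 j6 2.62 q [-0.     0.792 -0.611  0.   ]
```

step_arm(increments=[[[0.77, 0, 0.18], [0, 0, 0], 0], [[1.51, 0, 0.45], [0, 0, 0], 0], [[2.21, 0, 0.82], [0, 0, 0], 0], [[2.85, 0, 1.28], [0, 0, 0], 0], [[3.43, 0, 1.82], [0, 0, 0], 0], [[3.93, 0, 2.43], [0, 0, 0], 0], [[3.93, 0, 2.43], [0, 0, 0], 0]])

```text
time_s: 15.4
eef_pos: [522.1, -56.1, 160.5]
ee_rot: [0.0, 0.792, -0.611, -0.001]
force: [0.0, 0.3, 0.9]
grip_width: -0.001
grip_force: 0.0
```

```bash
python3 - <<'E'
from st import *
import cv2
c=ctrl.capture("wrist")
cv2.imwrite("pics/w5.png",c["img"][...,::-1])
E
```

```text
t 15.4 pos [522.1 -56.1 160.5] yaw -75.3 F [0.  0.3 0.9] M [ 0.01 -0.02 -0.01] grip -0.001 0.0 j6 2.55 q [ 0.     0.792 -0.611 -0.001]
```

View pics/w5.png

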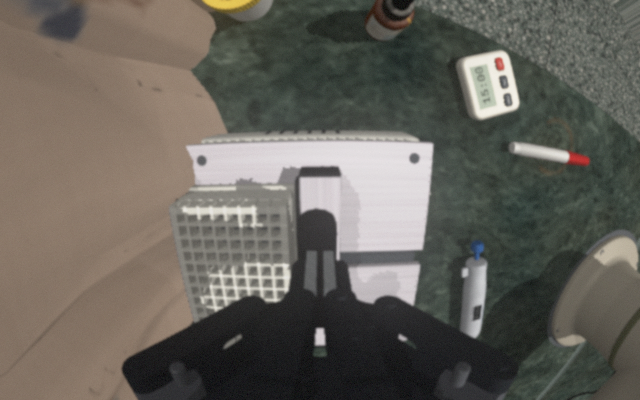

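The lever's rounded tip at (318,222) is leaning ahead of the fingers, so the fold is working. I'll continue down.

step_arm(increments=[[[0.41, 0, 0.68], [0, 0, 0], 0], [[0.74, 0, 1.39], [0, 0, 0], 0], [[0.9, 0, 1.9], [0, 0, 0], 0], [[1.02, 0, 2.4], [0, 0, 0], 0], [[1.1, 0, 2.8], [0, 0, 0], 0], [[1.1, 0, 2.8], [0, 0, 0], 0]])

```text
time_s: 16.2
eef_pos: [525.0, -66.2, 132.8]
ee_rot: [0.0, 0.792, -0.611, -0.0]
force: [-0.4, 0.6, 0.1]
grip_width: -0.001
grip_force: 0.2
```

step_arm(increments=[[[0, 0, 0.2], [0, 0, 0], 0], [[0, 0, 0.2], [0, 0, 0], 0]])

```text
time_s: 16.45
eef_pos: [525.1, -66.3, 131.2]
ee_rot: [0.0, 0.792, -0.611, -0.0]
force: [0.2, -1.4, 3.0]
grip_width: -0.005
grip_force: 1.5
```

step_arm(increments=[[[0, 0, 0.2], [0, 0, 0], 0], [[0, 0, 0.2], [0, 0, 0], 0]])

```text
time_s: 16.7
eef_pos: [525.7, -66.6, 130.3]
ee_rot: [-0.0, 0.792, -0.611, 0.001]
force: [-1.1, -1.2, 11.0]
grip_width: 0.003
grip_force: 5.7
```

step_arm(increments=[[[0, 0, 0.2], [0, 0, 0], 0], [[0, 0, 0.2], [0, 0, 0], 0], [[0, 0, 0.2], [0, 0, 0], 0]])

```text
time_s: 17.08
eef_pos: [526.3, -66.7, 129.5]
ee_rot: [-0.001, 0.792, -0.611, 0.002]
force: [-2.4, -1.1, 18.6]
grip_width: -0.0
grip_force: 9.5
```

step_arm(increments=[[[0, 0, -2], [0, 0, 0], 0], [[0, 0, -6], [0, 0, 0], 0], [[-3, 0, -12], [0, 0, 0], 0], [[-7, 0, -16], [0, 0, 0], 0], [[-10, 0, -16], [0, 0, 0], 0], [[-10, 0, -16], [0, 0, 0], 0], [[-10, 0, -16], [0, 0, 0], 0]])

```text
time_s: 17.95
eef_pos: [499.6, 30.1, 286.5]
ee_rot: [0.0, 0.792, -0.611, -0.001]
force: [1.3, 0.7, -0.2]
grip_width: -0.002
grip_force: 0.0
```

```bash
python3 - <<'E'
from st import *
from h import *
import cv2,pickle
c=ctrl.capture("wrist");pickle.dump(c,open("cams6.pkl","wb"))
ax=np.array([512.3,-17.7]);d=np.array([.262,-.965])
print(fpix(c,[[*ax,131],[*(ax+82*d),125]]))
cv2.imwrite("pics/w6.png",cv2.resize(c["img"][:280,140:500,::-1],None,fx=2.1,fy=2.1,interpolation=cv2.INTER_CUBIC))
E
```

```text
t 17.95 pos [499.6  30.1 286.5] yaw -75.3 F [ 1.3  0.7 -0.2] M [ 0.01 -0.01 -0.02] grip -0.002 0.0 j6 2.71 q [ 0.     0.792 -0.611 -0.001]
[[319.12643338 138.11800972]
 [318.52496853  54.46470308]]
```

View pics/w6.png

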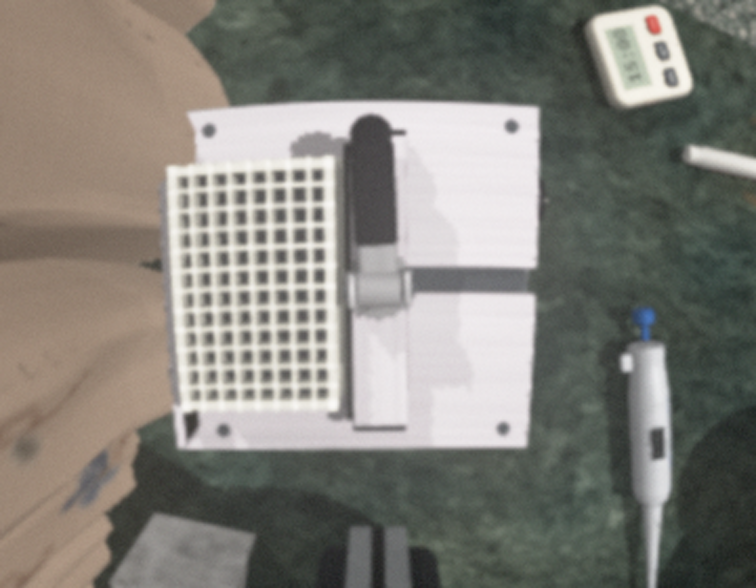

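The lever lies down along the bar with its tip at (371,130) and its pivot at (380,290); the plate sits against the fence. I'll check how well the lever lines up with the bar.

```bash
python3 - <<'E'
import pickle
import numpy as np
from h import *
c=pickle.load(open("cams6.pkl","rb"))
t=lambda l:np.array(l,float)/2.1+[140,0]-0.25
f=lambda l,z:onz(fray(c,t(l)),z)[:,:2]
def ang(a):v=a[0]-a[1];return round(np.degrees(np.arctan2(v[1],v[0])),1)
print("lever",ang(f([(372.5,140),(378,243)],131)),ang(f([(371,130),(380,290)],131)), "len",np.linalg.norm(np.diff(f([(371,115),(380,290)],128),axis=0)))
print("bar R",ang(f([(406,180),(406.5,425)],104.5)),"rub L",ang(f([(346,145),(353,425)],104.5)))
S=[(208,130),(511,126),(503,428),(223,430)];P=f(S,82);print("screws",ang(P[[0,3]]),ang(P[[1,2]]),ang(P[[0,1]])-180)
W=f([(166,168),(335,157),(338,410),(181,410)],126);print("plate",ang(W[[0,3]]),ang(W[[1,2]]))
E
```

```text
lever -72.2 -72.1 len 81.65919775378266
bar R -74.6 rub L -74.2
screws -74.8 -74.8 -164.9
plate -74.8 -75.2
```

The lever is 2.4° short of the bar line: backing off before release unscrewed the bolt slightly after it had reached the stop. I'll nudge the lever tip sideways, clockwise and away from the fence, back to the stop.

```bash
python3 - <<'E'
import pickle
from h import *
from st import *
c=pickle.load(open("cams6.pkl","rb"))
t=lambda l:np.array(l,float)/2.1+[140,0]-0.25
W=onz(fray(c,t([(166,168),(335,157)])),126)[:,:2]
d=np.array([.262,-.965]);uu=np.array([.965,.262]);ax=np.array([512.3,-17.7])
print("plate end s,x:",(W-ax)@d,(W-ax)@uu)
C=onz(fray(c,t([(371,115),(371,130)])),125)[:,:2];print("tip s,x",(C-ax)@d,(C-ax)@uu)
to([*(ax+80*d+33*uu),190])
E
```

```text
t 18.0 pos [499.7  29.8 286.5] yaw -75.3 F [-1.3  0.5 -0.3] M [-0.04 -0.04  0.08] grip 0.003 0.0 j6 2.71 q [ 0.     0.792 -0.611 -0.001]
plate end s,x: [61.75956023 62.20680462] [98.71703109 18.53502491]
tip s,x [81.9596441  74.79886353] [2.01549035 2.06575509]
shift cm [12.89 -3.38  9.65]
```

step_arm(increments=[[[4, -1, 2], [0, 0, 0], 0], [[9, -3.4, 5], [0, 0, 0], 0], [[12.9, -3.4, 9], [0, 0, 0], 0], [[12.9, -3.4, 12], [0, 0, 0], 0], [[12.9, -3.4, 15], [0, 0, 0], 0], [[12.9, -3.4, 16.7], [0, 0, 0], 0], [[12.9, -3.4, 16.7], [0, 0, 0], 0]])

```text
time_s: 18.88
eef_pos: [565.1, -85.9, 119.3]
ee_rot: [0.0, 0.792, -0.611, -0.001]
force: [0.0, 0.9, 1.1]
grip_width: 0.003
grip_force: 0.0
```

step_arm(increments=[[[0, 0.3, 0], [0, 0, 0], 0], [[0, 0.5, 0], [0, 0, 0], 0], [[0, 0.5, 0], [0, 0, 0], 0]])

```text
time_s: 19.25
eef_pos: [560.7, -87.1, 120.8]
ee_rot: [-0.0, 0.792, -0.611, 0.0]
force: [0.0, -0.0, -0.7]
grip_width: 0.0
grip_force: 0.0
```

step_arm(increments=[[[0, 0.2, 0], [0, 0, 0], 0], [[0, 0.2, 0], [0, 0, 0], 0]])

```text
time_s: 19.5
eef_pos: [558.6, -87.5, 120.3]
ee_rot: [-0.0, 0.792, -0.611, 0.0]
force: [0.0, 0.6, -1.2]
grip_width: 0.003
grip_force: 0.0
```

step_arm(increments=[[[0, 0.2, 0], [0, 0, 0], 0], [[0, 0.2, 0], [0, 0, 0], 0]])

```text
time_s: 19.75
eef_pos: [556.8, -88.0, 120.3]
ee_rot: [-0.0, 0.792, -0.611, 0.0]
force: [-0.0, 0.1, 0.5]
grip_width: -0.001
grip_force: 0.4
```

step_arm(increments=[[[0, 0.2, 0], [0, 0, 0], 0], [[0, 0.2, 0], [0, 0, 0], 0]])

```text
time_s: 20.0
eef_pos: [554.8, -88.6, 120.3]
ee_rot: [-0.0, 0.792, -0.611, 0.0]
force: [1.5, 0.1, 0.2]
grip_width: 0.001
grip_force: 0.7
```

step_arm(increments=[[[0, 0.2, 0], [0, 0, 0], 0], [[0, 0.2, 0], [0, 0, 0], 0]])

```text
time_s: 20.25
eef_pos: [553.0, -89.2, 120.3]
ee_rot: [-0.0, 0.792, -0.611, 0.0]
force: [2.9, -1.4, -0.3]
grip_width: 0.001
grip_force: 1.2
```

step_arm(increments=[[[0, 0.2, 0], [0, 0, 0], 0], [[0, 0.2, 0], [0, 0, 0], 0]])

```text
time_s: 20.5
eef_pos: [551.5, -89.6, 120.4]
ee_rot: [-0.0, 0.792, -0.611, 0.001]
force: [4.9, -0.6, -0.2]
grip_width: 0.002
grip_force: 2.5
```

step_arm(increments=[[[0, 0.2, 0], [0, 0, 0], 0], [[0, 0.2, 0], [0, 0, 0], 0]])

```text
time_s: 20.75
eef_pos: [550.0, -90.1, 120.6]
ee_rot: [-0.001, 0.792, -0.611, 0.001]
force: [8.5, -0.3, -0.5]
grip_width: -0.0
grip_force: 3.6
```

step_arm(increments=[[[0, -0.5, 0], [0, 0, 0], 0], [[0, -1, 0], [0, 0, 0], 0], [[0, -1, -3], [0, 0, 0], 0], [[0, -1, -8], [0, 0, 0], 0], [[-6, 1, -14], [0, 0, 0], 0], [[-11, 2, -17], [0, 0, 0], 0], [[-12.9, 2, -17], [0, 0, 0], 0], [[-12.9, 2, -17], [0, 0, 0], 0]])

```text
time_s: 21.75
eef_pos: [496.2, 31.4, 291.3]
ee_rot: [-0.0, 0.793, -0.609, 0.001]
force: [0.8, -1.1, -0.8]
grip_width: -0.003
grip_force: 0.0
```

```bash
python3 - <<'E'
from st import *
from h import *
import cv2,pickle
c=ctrl.capture("wrist");pickle.dump(c,open("cams7.pkl","wb"))
ax=np.array([512.3,-17.7]);d=np.array([.262,-.965])
p=fpix(c,[[*ax,131],[*(ax+82*d),125]]);print(p)
# lever black edges: rows from s=30..70, dark run near its centre line
g=c["img"].max(2).astype(int);mid=[]
for s in range(28,72,4):
    x,y=fpix(c,[*(ax+s*d),131])[0];y=int(round(y));r=g[y,int(x)-14:int(x)+15]
    k=np.where(r<85)[0]+int(x)-14
    mid.append((np.median(k),y,len(k)))
mid=np.array(mid);print(mid.tolist())
P=onz(fray(c,mid[:,:2]),131)[:,:2];v=np.linalg.svd(P-P.mean(0))[2][0];print("lever ang",np.degrees(np.arctan(v[1]/v[0])))
cv2.imwrite("pics/w7.png",cv2.resize(c["img"][:280,140:500,::-1],None,fx=2.1,fy=2.1,interpolation=cv2.INTER_CUBIC))
E
```

```text
t 21.75 pos [496.2  31.4 291.3] yaw -75.1 F [ 0.8 -1.1 -0.8] M [-0.    0.    0.02] grip -0.003 0.0 j6 2.71 q [-0.     0.793 -0.609  0.001]
[[316.59619418 135.56417045]
 [316.26200064  53.29474557]]
[[316.5, 107.0, 18.0], [316.5, 103.0, 18.0], [316.5, 99.0, 18.0], [316.0, 95.0, 19.0], [316.5, 91.0, 18.0], [316.0, 87.0, 19.0], [317.0, 83.0, 19.0], [317.0, 79.0, 19.0], [317.0, 74.0, 19.0], [317.0, 70.0, 19.0], [317.0, 66.0, 17.0]]
lever ang -76.12573081909692
```

View pics/w7.png

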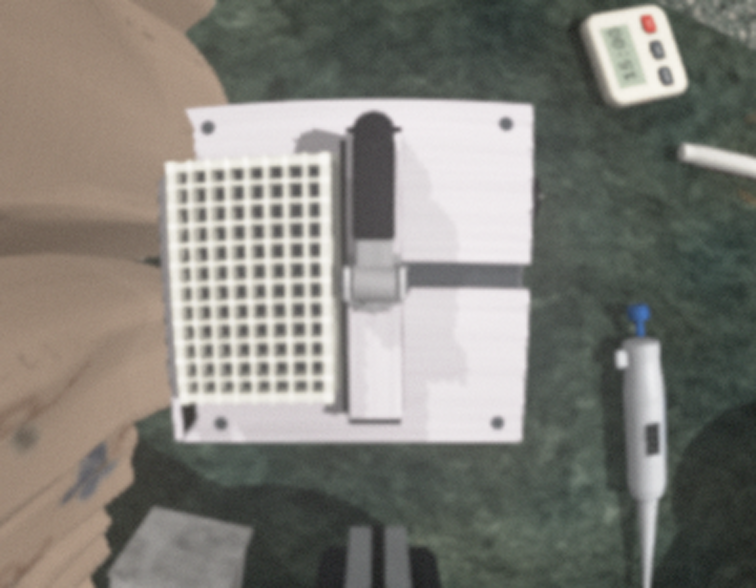

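The lever now lies along the bar, from the tip at (374,125) to the pivot at (376,283). The plate is square against the fence and the tool is clear, so I'll hand it in.

```bash
python3 -c "
from rig import ctrl
print(ctrl.finish_job())"
```

```text
the job is handed in; nothing more can be done
None
```

I handed the job in at about 22 s: the plate is clamped against the fence, the bolt is at its stop, and the lever is folded level along the bar. After folding the lever I nudged it about 2.5° sideways, because the bolt had backed off slightly when I released it.

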